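Feed the last bun through the spring flap of the bun bin

TASK

One small glazed bun is still on the loading ledge of the self-service bun bin. Push the bin's spring flap open with one fingertip and hold it open while the other fingertip pushes the bun along the ledge and over the sill, so that it drops inside; then draw back, let the flap close by itself and finish clear of everything. Do not pick the bun up, do not let its sticky glaze touch the flap, and leave the other things on the counter where they are.

Things in the scene. Friction and masses are not known exactly. Their poses are not given: they have to be found in the camera images.
- bin: Self-service bun bin, fixed: 200 mm wide, 365 deep with its loading ledge, 319 high; light wood base, clear cheeks and roof, aluminium frame. Origin on the counter (z = 0) below the middle of the mouth's foot; x points level from the ledge into the bin (away from the robot), y left along the sill, z up. All 'bin x, y, z' below are in this frame.
- sill (a point): Middle of the sill, the inner edge of the steel loading ledge, at bin x = -10 mm, z = 160 mm. The ledge is level and rimless, from bin x = -130 mm to here, y = -100 to 100 mm, 6 mm thick. Inside, past the sill, just under the shut flap's lower edge, the bun falls 50 to 80 mm on to a steel slide that leads to the bin's floor (top at z = 12 mm), closed by a low lip at bin x = 223 mm.
- header (a point): Middle of the underside of the aluminium header over the mouth, bin x = 51 mm, z = 303 mm; the header is 24 mm deep in x and 16 mm high, and carries the flap's hinge. The mouth below it is 176 mm wide between jambs 12 mm thick and leans back 15 degrees, from the sill up to the header. The clear roof lies behind the header.
- flap (a joint): Flap's opening in rad: 0 shut, grows as its lower edge swings into the bin, stop at 1.25. White panel 168 mm wide, 145 long, 4 thick, with a yellow push band. Level hinge at bin x = 39, z = 305 mm; shut, it leans 15 degrees, its lower edge 5 mm above the ledge at bin x = 1 mm; at 0.26 it hangs plumb. A spring shuts it when let go: about 1.5 N on the band to start it, 4 N at 0.6 rad.
- flap_push (a point): Point on the flap in the upper part of the yellow push band, on its centre line, 85 mm below the hinge and 60 mm above its lower edge; it swings with the flap. Shut, it lies at bin x = 17 mm, z = 223 mm.
- bun_center (a point): Centre (half-way up) of the small round glazed bun on the ledge: 50 mm across at its widest (14 mm up), flat base 40 mm across, domed top, 36 mm high, 40 to 85 g, dark chocolate over brown crust. It stands 45 to 75 mm (its centre) before the bin's origin line, up to 30 mm off the middle. Two like buns lie in the bin already; nudging those is harmless.
- big1: Large chocolate bun, 100 mm across, 72 mm high, on the cooling grid on the left; origin under its middle. Bystander.
- big2: A second large bun like it on the cooling grid. Bystander.
- mug: White mug, 80 mm across, 88 mm high, on the right; origin under its middle. Bystander.
- jar: Amber glass jar with metal cap, 68 mm across, 105 mm high, on the right; origin under its middle. Bystander.
- tin: Shallow round metal tart tin, 76 mm across, 24 mm high, on the left near the robot; origin under its middle. Bystander.
- spatula: Round yellow cake lifter 320 mm long, 110 mm wide, 20 mm high, lying on the right near the robot; origin on the counter 120 mm from the handle's end, x axis from handle to blade. Bystander.
Things that resemble listed ones, but are neither listed nor needed, are in the scene too. Leave any turquoise look-alike of the part that bears bun_center alone.

How it is judged:
By the outcome, as a careful person would: the job done as asked, in the order asked, and still so for the second after the job is handed in, with the robot touching nothing.
It also fails if it takes over 38 s, if anything falls off the work surface, if the arm or the gripper's body presses on something with over 40 N, if the wrist force passes 120 N, or if a joint passes its speed limit or range.

ROBOT

A 7-joint arm with a two-finger parallel gripper is mounted at the origin on the work surface. World frame = base frame: x ahead of the robot, y to its left, z up, the work surface at z = 0. Lengths are in m, angles in rad, forces in N, time in s.
With the tool pointing down it reaches from about 0.35 to 0.9 m from the base axis. Payload 19.9 kg.
Tool frame: the origin (TCP) lies midway between the tips of the shut fingers; the grasp point (between the pads) lies 19 mm behind it (ctrl.grasp_offset is the distance from the TCP to the grasp point, in m); z points along the fingers, y is the direction in which the jaws open and shut (so a half turn about z gives the same grasp; the last joint's range is limited). The gripper opens to 94 mm and grips with 3 to 60 N. Pads are 16 mm wide; open, the fingers measure 119 mm over their backs; the gripper's body (75 mm by 177 mm) begins 78 mm behind the grasp point.
Start: joints at [-1.208, 0.417, -0.01, 1.614, 0.005, 1.111, -0.053], TCP at [0.246, 0.574, 0.205] pointing down, gripper open.
Joint ranges: [-2.81, 2.81], [-0.39, 2.02], [-1.27, 1.25], [0.06, 2.57], [-1.19, 4.33], [0.19, 2], [-2.82, 2.82]. Speed limits (rad/s): [1.89, 1.89, 2.39, 2.39, 3.01, 3.01, 3.01].

INTERFACE

Orientations are given as a rotation vector (axis times angle).
In Python, from workcell import ctrl, cams gives the robot as it stands.
- The arm moves only by the tool step_arm, never from a script. Its argument "commands" is a list of rows, each a list of 4 numbers: the shift along the tool's x, y, z scaled (see below), then the turn about the tool's z scaled (see below). In form: [[x, y, z, roll], ...]. A call has 1 to 20 rows; each row is the pose to reach, as a shift and turn from the pose commanded when the call began, along the tool's axes at that moment; what a row does not reach only later rows make up. The controller multiplies each number of a shift by 10 cm and each number of a turn by pi/2 rad. A row lasts 1/12 s, in which the tool goes at most 41.7 mm and 7.16 degrees, less where a joint would pass 70% of its speed; a pose out of reach is approached as far as the arm can. A call with a number of a shift or a turn outside -1 to 1 is refused whole. A call with a gripper value outside its range is refused whole. "jaw" is the closure, from 0 (fully open) to 1 (shut), set as the call begins (left out, the last holds). The fingers move at their own pace and stop on an object; "force" is the grip in N (left out, the last holds). Time passes only in rows, so rows that repeat a pose let the fingers close. It gives the time, the measured TCP pose, the force and the opening at its end, in the units of the state.
- ctrl.read_state(): the state, without advancing time (a new reading comes with each control period).
- cams.camera(name): name is "side" or "top"; returns a dict with "image" (480x640x3 uint8, red, green, blue), "z_map" (480x640 float32, m along the optical axis (not along the pixel's ray), 0 where there is no reading), "fov_y" (degrees; the focal length in pixels is half the picture's height over the tangent of half this angle, whatever the lens; pixels are square), "cx", "cy" (the principal point, pixels), "dist" ([k1, k2, p1, p2, k3] as OpenCV has them; the pictures are not rectified), "rvec" (rotation vector, rad) and "tvec" (3), from world to camera coordinates, as OpenCV has them. Camera axes: x right, y down, z forward; pixel columns grow to the right and rows downward; lengths in m; the calibration is good to about 2 mm. A picture is of the moment at which its call begins.
- ctrl.hand_in(): hands the job in, once; it reports no verdict.
Trained networks look in the newest picture that a camera, given by its name, has taken for a name from the list of things; names that differ only in an ending like _2 or _b are one class to them, and where a whole thing is asked for, a point or a joint stands for the part that bears it (a point fixed in the world has none). Each returns a list of dicts, best first, with "confidence" (0 to 1); they miss things now and then, are a little off and sometimes report something else, mostly with a low value. They report only what shows in the picture. A call takes as long as a camera call. They do not tell look-alikes from the thing itself.
- cams.spot_in(camera, label): "position" ([row, column] in pixels, amid what is visible of it).
- cams.trace(camera, label): "region" (480x640 bool, what is visible of it) and "position" ([row, column] in pixels, amid what is visible of it).
- cams.spot_point(camera, label): "position" ([row, column] in pixels: a listed point, or the origin of a listed thing).
The state is a dict: "time_s": time; "joint_pos": joint angles; "qvel": joint speeds; "joint_torque": joint torques, N m; "eef_pos": TCP position; "eef_rot": TCP orientation; "ft_force": force on the tool from outside, world axes, zero at the start; "moment": the same for the moment, N m; "grip_width": opening from 0.0 (shut) to 1.0 (fully open).
Only numpy, scipy, OpenCV 4.12 (cv2) and the standard library are available. Lean on these libraries where they do the work, as an engineer would, in place of code of your own. Each camera call takes 0.05 s, during which the arm holds its last target.

## Working session

There is one attempt and no reset: what is moved stays moved. The work goes in short steps, Python scripts to look and compute and a tool call to move; the robot and the scene stay as the last step left them, time stands still between calls to the robot, and variables do not carry over. Pictures are saved under pics/ and viewed, and the job is handed in when it is done.

Besides the shell and the picture viewer there is one more tool, called after ">>>" as name(argument=value, ...), one argument or row to a line, values as JSON. step_arm: Moves the arm, as the interface text tells. Shifts and turns lie within -1 to 1; 1 stands for 10 cm of shift or pi/2 rad of turn. Its arguments: {"type":"object","properties":{"commands":{"type":"array"},"jaw":{"type":"number"},"force":{"type":"number"}},"required":["commands"]}

```bash
ls; mkdir -p pics; cat > h.py <<'E'
import numpy as np, cv2
from workcell import ctrl, cams
from scipy.spatial.transform import Rotation as R
def cam(n):
    c=cams.camera(n); f=240/np.tan(np.radians(c['fov_y'])/2)
    c['K']=np.array([[f,0,c['cx']],[0,f,c['cy']],[0,0,1.]]); c['D']=np.array(c['dist'],float)
    c['R']=cv2.Rodrigues(np.array(c['rvec'],float))[0]; c['t']=np.array(c['tvec'],float); return c
def unproj(c,r,q,z=None):
    z=c['z_map'][int(round(r)),int(round(q))] if z is None else z
    p=cv2.undistortPoints(np.array([[[q,r]]],float),c['K'],c['D'])[0,0]
    return c['R'].T@(np.array([p[0]*z,p[1]*z,z])-c['t'])
def ray(c,r,q):
    p=cv2.undistortPoints(np.array([[[q,r]]],float),c['K'],c['D'])[0,0]
    return -c['R'].T@c['t'], c['R'].T@np.array([p[0],p[1],1])
def onz(c,r,q,z):
    o,d=ray(c,r,q); return o+d*(z-o[2])/d[2]
def proj(c,P):
    p=cv2.projectPoints(np.atleast_2d(np.array(P,float)),np.array(c['rvec'],float),c['t'],c['K'],c['D'])[0][:,0]
    return p[:,::-1]
def cloud(c):
    q,r=np.meshgrid(np.arange(640),np.arange(480)); uv=np.stack([q,r],-1).reshape(-1,1,2).astype(float)
    p=cv2.undistortPoints(uv,c['K'],c['D'])[:,0]; z=c['z_map'].reshape(-1,1)
    X=(np.c_[p,np.ones(len(p))]*z-c['t'])@c['R']; X[z[:,0]==0]=np.nan
    return X.reshape(480,640,3)
def save(c,n,box=None,s=1):
    im=c['image'][:,:,::-1]
    if box: im=im[box[0]:box[1],box[2]:box[3]]
    cv2.imwrite('pics/'+n,cv2.resize(im,None,fx=s,fy=s,interpolation=cv2.INTER_CUBIC))
E
python3 - <<'E'
from h import *
for n in ['side','top']:
    c=cam(n); save(c,n+'0.png')
    print(n,c['fov_y'],c['dist'],-c['R'].T@c['t'])
    for l in ['bin','flap','bun_center','big1','mug','jar','tin','spatula']:
        print(l,[(np.round(d['position']),round(d['confidence'],2),np.round(unproj(c,*d['position']),3)) for d in cams.spot_in(n,l)][:4])
    for l in ['sill','header','flap_push','bun_center','bin']:
        print('pt',l,[(np.round(d['position'],1),round(d['confidence'],2),np.round(unproj(c,*d['position']),3)) for d in cams.spot_point(n,l)][:4])
print(ctrl.read_state())
E
```

```text
pics
side 54.973829049370835 [-0.06123719  0.          0.          0.          0.        ] [ 0.39331409 -1.06563541  0.78810348]
bin [(array([250., 411.]), 0.98, array([ 0.732, -0.101,  0.209]))]
flap [(array([220., 377.]), 0.77, array([0.674, 0.042, 0.222])), (array([406., 414.]), 0.38, array([ 0.649, -0.478,  0.085]))]
bun_center [(array([253., 412.]), 0.72, array([ 0.733, -0.104,  0.201])), (array([238., 348.]), 0.57, array([0.588, 0.005, 0.188])), (array([279., 304.]), 0.48, array([0.473, 0.047, 0.033])), (array([222., 378.]), 0.28, array([0.667, 0.009, 0.232]))]
big1 [(array([214., 340.]), 0.98, array([0.625, 0.386, 0.074])), (array([218., 305.]), 0.8, array([0.501, 0.382, 0.065]))]
mug [(array([402., 414.]), 0.74, array([ 0.676, -0.413,  0.018]))]
jar [(array([408., 328.]), 0.77, array([ 0.484, -0.466,  0.082]))]
tin [(array([244., 253.]), 0.78, array([0.319, 0.306, 0.008])), (array([399., 175.]), 0.74, array([ 0.167, -0.354,  0.006])), (array([214., 302.]), 0.34, array([0.49 , 0.393, 0.072]))]
spatula [(array([398., 174.]), 0.56, array([ 0.163, -0.348,  0.002])), (array([224.,
[... 2017 characters left out ...]
1, 0.013, 0.191]))]
{'time_s': 1.4, 'joint_pos': array([-1.20747072,  0.41737211, -0.01031974,  1.61359992,  0.00468193,
        1.11066564, -0.05298009]), 'qvel': array([ 0.00050356, -0.00052731, -0.00101031, -0.00202021,  0.00068152,
       -0.00084778, -0.00128711]), 'joint_torque': array([-1.10561265e-03, -8.51023221e+01,  6.37621544e-01, -4.26292884e+01,
       -4.88367816e-02,  1.36908391e-02,  2.35496077e-05]), 'eef_pos': array([0.24614013, 0.57448263, 0.20544244]), 'eef_rot': array([ 6.31512708e-01,  3.07745714e+00, -3.52933322e-05]), 'ft_force': array([-0.07422521, -0.51361481, -0.15845229]), 'moment': array([-0.00656055,  0.03112983, -0.02601759]), 'grip_width': 0.9991572380820765}
```

View pictures.

```bash
python3 - <<'E'
import cv2
s=cv2.imread('pics/side0.png');t=cv2.imread('pics/top0.png')
cv2.imwrite('pics/s1.png',cv2.resize(s[150:350,250:480],None,fx=3.4,fy=3,interpolation=2))
cv2.imwrite('pics/t1.png',cv2.resize(t[120:300,240:440],None,fx=3.3,fy=3.3,interpolation=2))
E
```

```text
(no output)
```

View pics/side0.png

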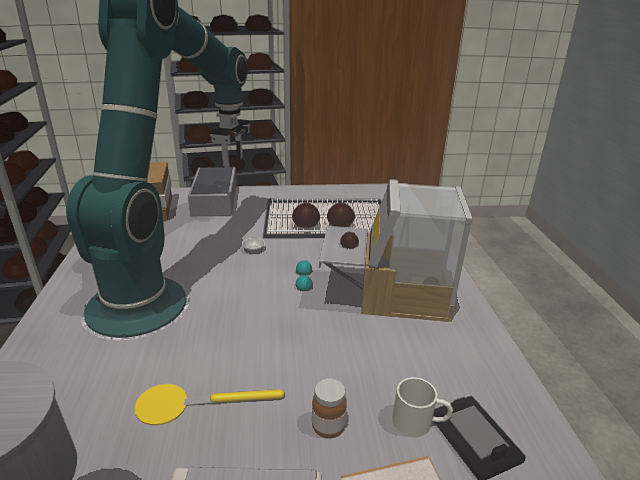

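View pics/top0.png

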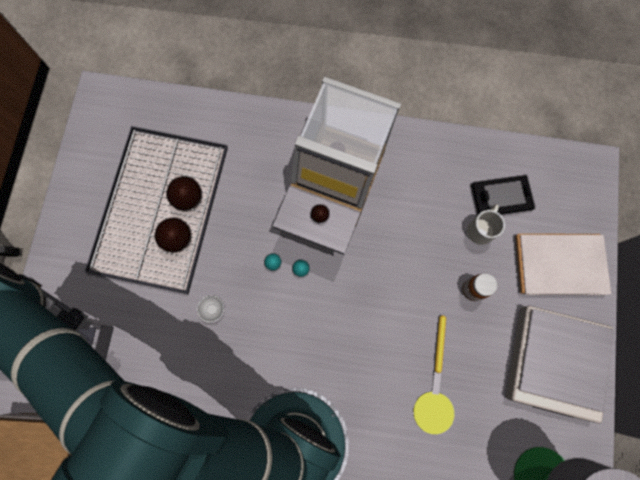

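View pics/s1.png

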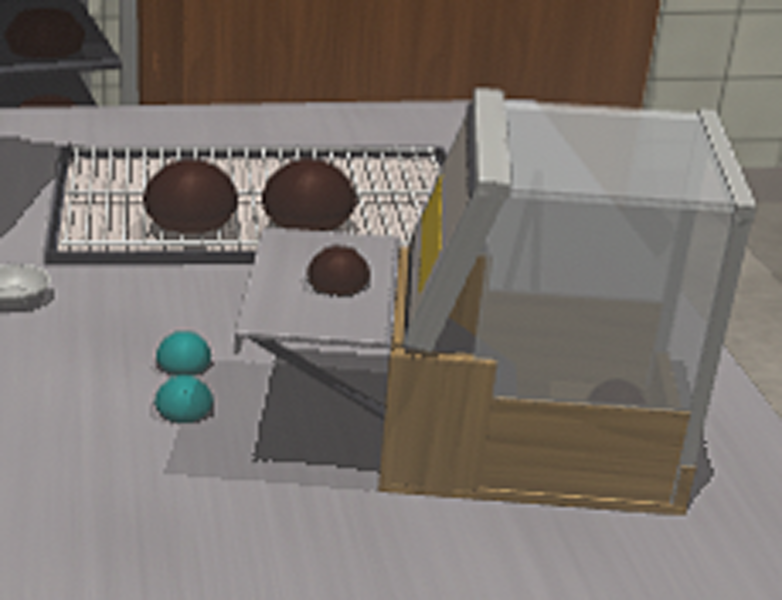

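View pics/t1.png

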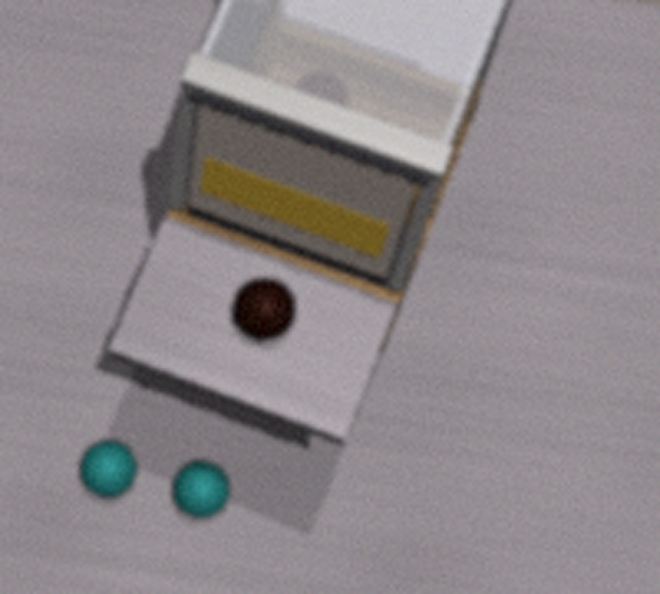

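```bash
python3 - <<'E'
from h import *
s=cam('side'); save(s,'g.png',(60,210,160,300),4)
X=cloud(s).reshape(-1,3); st=ctrl.read_state(); p=st['eef_pos']; Rm=R.from_rotvec(st['eef_rot']).as_matrix()
print(np.round(Rm,3))
L=(X-p)@Rm
m=(np.abs(L[:,0])<.15)&(np.abs(L[:,1])<.15)&(L[:,2]<.03)&(L[:,2]>-.4)
L=L[m]
for z0 in np.arange(.02,-.4,-.01):
    k=L[(L[:,2]<=z0)&(L[:,2]>z0-.01)]
    if len(k)>3: print(round(z0,2),len(k),np.round(np.r_[k[:,0].min(),k[:,0].max(),k[:,1].min(),k[:,1].max()],3))
# ledge & bin frame from top
t=cam('top'); T=cloud(t); 
reg=T[180:260,265:365].reshape(-1,3); k=reg[np.abs(reg[:,2]-.16)<.004]
r=cv2.minAreaRect(k[:,:2].astype(np.float32)*1000); print(len(k),r,cv2.boxPoints(r),k[:,2].mean())
np.save('T.npy',T); np.save('S.npy',cloud(s))
E
```

```text
[[-0.919  0.394  0.   ]
 [ 0.394  0.919 -0.   ]
 [-0.    -0.    -1.   ]]
0.01 6 [-0.007  0.014 -0.055  0.056]
0.0 28 [-0.011  0.01  -0.061  0.052]
-0.01 32 [-0.011  0.01  -0.064  0.059]
-0.02 32 [-0.011  0.011 -0.063  0.057]
-0.03 33 [-0.011  0.01  -0.067  0.056]
-0.04 31 [-0.011  0.009 -0.062  0.059]
-0.05 33 [-0.012  0.013 -0.066  0.055]
-0.06 29 [-0.013  0.01  -0.065  0.056]
-0.07 33 [-0.011  0.013 -0.065  0.058]
-0.08 22 [-0.009  0.011 -0.065  0.06 ]
-0.09 37 [-0.034  0.033 -0.083  0.076]
-0.1 93 [-0.037  0.033 -0.091  0.078]
-0.11 116 [-0.037  0.031 -0.087  0.083]
-0.12 77 [-0.04   0.033 -0.092  0.087]
-0.13 193 [-0.039  0.033 -0.095  0.084]
-0.14 63 [-0.03   0.019 -0.091  0.082]
-0.15 53 [-0.026  0.019 -0.045  0.013]
-0.16 53 [-0.024  0.017 -0.045  0.018]
-0.17 47 [-0.038  0.033 -0.046  0.008]
-0.18 77 [-0.041  0.031 -0.047  0.011]
-0.19 78 [-0.042  0.037 -0.04   0.027]
-0.2 51 [-0.035  0.024 -0.04   0.006]
-0.21 58 [-0.052  0.038 -0.052  0.01 ]
-0.22 82 [-0.051  0.04  -0.054  0.015]
-0.23 84 [-0.052  0.034 -0.052  0.008]
-0.24 80 [-0.049  0.034 -0.05   0.008]
-0.25 81 [-0.049  0.032 -0.051  0.01 ]
-0.26 81 [-0.049  0.038 -0.054  0.011]
-0.27 86 [-0.055  0.04  -0.053  0.015]
-0.28 119 [-0.061  0.047 -0.05   0.036]
-0.29 93 [-0.061  0.051 -0.054  0.043]
-0.3 89 [-0.066  0.051 -0.07   0.046]
-0.31 118 [-0.068  0.048 -0.092  0.06 ]
-0.32 122 [-0.069  0.048 -0.111  0.055]
-0.33 123 [-0.069  0.048 -0.131  0.059]
-0.34 131 [-0.069  0.044 -0.149  0.053]
-0.35 111 [-0.067  0.015 -0.149  0.051]
-0.36 103 [-0.063 -0.038 -0.149  0.043]
-0.37 89 [-0.059 -0.049 -0.15   0.036]
-0.38 77 [-0.06  -0.051 -0.15   0.018]
-0.39 76 [-0.061 -0.047 -0.149 -0.005]
2775 ((592.4678955078125, 28.91088104248047), (200.39422607421875, 134.45712280273438), 76.8360366821289) [[504.1872  -53.34276]
 [635.11115 -83.96382]
 [680.7486  111.16452]
 [549.82465 141.78558]] 0.15962061135474193
```

View pics/g.png

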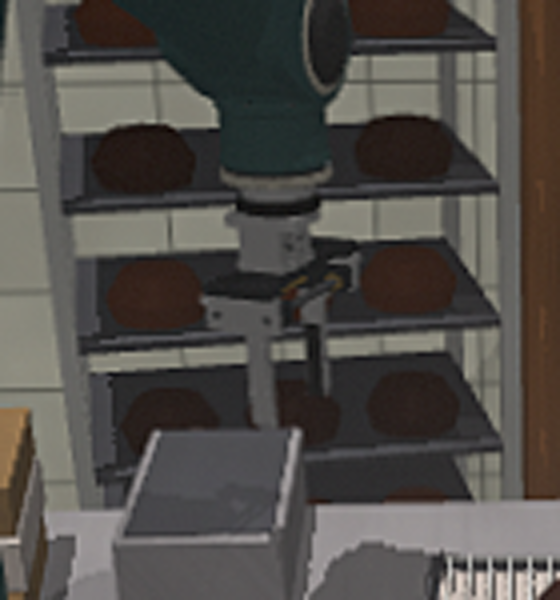

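>>> step_arm(
  commands=[
    [-0.3, -0.2, -0.3, 0.08],
    [-0.5, -0.4, -0.6, 0.16],
    [-0.8, -0.6, -0.9, 0.24],
    [-0.9, -0.7, -1.0, 0.3],
  ],
)

```text
time_s: 1.83
eef_pos: [0.3033, 0.4729, 0.3084]
eef_rot: [1.345, 2.839, 0.004]
ft_force: [1.2, 0.0, -0.1]
grip_width: 0.994
```

>>> step_arm(
  commands=[
    [-0.3, -0.05, -0.3, 0.08],
    [-0.6, -0.1, -0.6, 0.16],
    [-0.9, -0.15, -0.9, 0.24],
    [-1.0, -0.15, -1.0, 0.3],
  ],
)

```text
time_s: 2.17
eef_pos: [0.3563, 0.3853, 0.4098]
eef_rot: [1.973, 2.445, 0.008]
ft_force: [0.5, -0.6, 0.6]
grip_width: 0.997
```

>>> step_arm(
  commands=[
    [-0.3, 0.08, -0.3, 0.08],
    [-0.6, 0.16, -0.6, 0.16],
    [-0.9, 0.25, -0.9, 0.24],
    [-1.0, 0.25, -1.0, 0.28],
  ],
)

```text
time_s: 2.5
eef_pos: [0.4025, 0.293, 0.5092]
eef_rot: [2.459, 1.955, 0.006]
ft_force: [-0.1, 0.1, 0.8]
grip_width: 1.002
```

```bash
python3 - <<'E'
from h import *
s=ctrl.read_state(); print(np.round(s['joint_pos'],3),np.round(R.from_rotvec(s['eef_rot']).as_matrix(),3))
E
```

```text
[-0.998  0.052  0.328  1.41  -0.017  1.678 -0.9  ] [[ 0.226  0.974  0.003]
 [ 0.974 -0.226  0.002]
 [ 0.003  0.003 -1.   ]]
```

>>> step_arm(
  commands=[
    [-0.3, 0.25, 0, 0],
    [-0.6, 0.5, 0, 0],
    [-0.9, 0.75, 0, 0],
    [-1.0, 0.85, 0, 0],
  ],
)

```text
time_s: 2.83
eef_pos: [0.4636, 0.1752, 0.5061]
eef_rot: [2.453, 1.962, 0.002]
ft_force: [-0.4, -0.8, 0.2]
grip_width: 1.002
```

>>> step_arm(
  commands=[
    [-0.3, 0.25, 0, 0],
    [-0.6, 0.5, 0, 0],
    [-0.9, 0.75, 0, 0],
    [-1.0, 0.85, 0, 0],
  ],
)

```text
time_s: 3.17
eef_pos: [0.5245, 0.0592, 0.5058]
eef_rot: [2.452, 1.962, 0.0]
ft_force: [-0.1, 0.2, 0.6]
grip_width: 1.0
```

>>> step_arm(
  commands=[
    [-0.3, 0.25, 0, 0],
    [-0.6, 0.5, 0, 0],
    [-0.9, 0.75, 0, 0],
    [-1.0, 0.85, 0, 0],
  ],
)

```text
time_s: 3.5
eef_pos: [0.5857, -0.0564, 0.5051]
eef_rot: [2.452, 1.963, -0.002]
ft_force: [-0.7, 0.6, 0.8]
grip_width: 1.0
```

```bash
python3 - <<'E'
from h import *
s=ctrl.read_state(); print(np.round(s['joint_pos'],3),np.round(R.from_rotvec(s['eef_rot']).as_matrix(),3))
E
```

```text
[-0.445  0.282  0.678  1.208 -0.175  1.71  -0.032] [[ 0.219  0.976 -0.   ]
 [ 0.976 -0.219 -0.002]
 [-0.002 -0.    -1.   ]]
```

>>> step_arm(
  commands=[
    [-0.3, 0.3, -0.3, 0],
    [-0.6, 0.6, -0.6, 0],
    [-0.7, 0.7, -0.9, 0],
    [-0.7, 0.7, -1.0, 0],
  ],
)

```text
time_s: 3.83
eef_pos: [0.6358, -0.1317, 0.5866]
eef_rot: [2.452, 1.964, -0.012]
ft_force: [0.3, 0.4, -0.4]
grip_width: 0.999
```

>>> step_arm(
  commands=[
    [0, 0.2, -0.3, 0],
    [0, 0.4, -0.6, 0],
    [0, 0.6, -0.9, 0],
    [0, 0.6, -1.0, 0],
  ],
)

```text
time_s: 4.17
eef_pos: [0.6588, -0.1325, 0.6117]
eef_rot: [2.42, 1.95, 0.039]
ft_force: [-0.8, 1.0, -0.3]
grip_width: 1.0
```

```bash
python3 - <<'E'
from h import *
s=ctrl.read_state(); print(np.round(s['joint_pos'],3),np.round(R.from_rotvec(s['eef_rot']).as_matrix(),3))
E
```

```text
[ 0.073  0.501  0.195  0.602 -0.103  2.003 -0.017] [[ 0.213  0.976  0.04 ]
 [ 0.977 -0.212 -0.01 ]
 [-0.001  0.041 -0.999]]
```

>>> step_arm(
  commands=[
    [0, 0.2, -0.3, 0],
    [0, 0.4, -0.6, 0],
    [0, 0.6, -0.9, 0],
    [0, 0.8, -1.0, 0],
    [0, 0.8, -1.0, 0],
  ],
)

```text
time_s: 4.58
eef_pos: [0.678, -0.1363, 0.6231]
eef_rot: [2.391, 1.929, 0.081]
ft_force: [0.2, 0.1, -0.9]
grip_width: 1.001
```

```bash
python3 - <<'E'
from h import *
s=ctrl.read_state(); print(np.round(s['joint_pos'],3),np.round(R.from_rotvec(s['eef_rot']).as_matrix(),3))
E
```

```text
[ 0.077  0.535  0.21   0.523 -0.119  2.003 -0.015] [[ 0.212  0.974  0.084]
 [ 0.977 -0.211 -0.02 ]
 [-0.002  0.087 -0.996]]
```

>>> step_arm(
  commands=[
    [0, 0, 0.3, 0],
    [0, 0, 0.6, 0],
    [0, 0, 1.0, 0],
    [0, 0, 1.0, 0],
  ],
)

```text
time_s: 4.92
eef_pos: [0.6841, -0.138, 0.5133]
eef_rot: [2.401, 1.936, 0.067]
ft_force: [1.3, -0.1, -2.5]
grip_width: 0.999
```

```bash
python3 - <<'E'
from h import *
s=ctrl.read_state(); print(np.round(s['joint_pos'],3),np.round(R.from_rotvec(s['eef_rot']).as_matrix(),3))
E
```

```text
[ 0.04   0.446  0.204  0.91  -0.087  1.721 -0.008] [[ 0.212  0.975  0.069]
 [ 0.977 -0.211 -0.017]
 [-0.002  0.071 -0.997]]
```

>>> step_arm(
  commands=[
    [0, 0.0, -0.6, 0],
    [0, 0.2, -1.0, 0],
    [0, 0.5, -1.0, 0],
  ],
)

```text
time_s: 5.17
eef_pos: [0.704, -0.142, 0.6122]
eef_rot: [2.379, 1.919, 0.101]
ft_force: [-0.2, -0.7, 1.0]
grip_width: 0.998
```

>>> step_arm(
  commands=[
    [0, 0.9, -1.0, 0],
    [0, 0.9, -1.0, 0],
  ],
)

```text
time_s: 5.33
eef_pos: [0.7217, -0.1464, 0.6235]
eef_rot: [2.354, 1.898, 0.138]
ft_force: [-0.9, -0.2, -0.2]
grip_width: 1.002
```

```bash
cat > st.py <<'E'
from h import *
s=ctrl.read_state(); M=R.from_rotvec(s['eef_rot']).as_matrix()
print(round(s['time_s'],2),np.round(s['joint_pos'],2),'pos',np.round(s['eef_pos'],3),'tilt',round(np.degrees(np.arccos(-M[2,2])),1),'taz',round(np.degrees(np.arctan2(M[1,2],M[0,2])),1),'\n',np.round(M,3).tolist())
E
python3 st.py
```

```text
5.33 [ 0.1   0.63  0.23  0.37 -0.16  2.   -0.01] pos [ 0.722 -0.146  0.624] tilt 8.4 taz -12.7 
 [[0.212, 0.967, 0.142], [0.977, -0.21, -0.032], [-0.001, 0.146, -0.989]]
```

>>> step_arm(
  commands=[
    [0, -0.5, -1.0, 0],
    [0, -0.5, -1.0, 0],
    [0, -0.5, -1.0, 0],
  ],
)

```text
time_s: 5.58
eef_pos: [0.6446, -0.1303, 0.6849]
eef_rot: [2.335, 1.882, 0.167]
ft_force: [-0.8, 0.8, 1.6]
grip_width: 0.997
```

>>> step_arm(
  commands=[
    [0, -0.5, -1.0, 0],
    [0, -0.5, -1.0, 0],
    [0, -0.5, -1.0, 0],
  ],
)

```text
time_s: 5.83
eef_pos: [0.5727, -0.1152, 0.7313]
eef_rot: [2.309, 1.861, 0.205]
ft_force: [-0.4, -0.5, 0.3]
grip_width: 1.0
```

```bash
python3 st.py
```

```text
5.83 [-0.02  0.28  0.28  0.65 -0.1   2.   -0.02] pos [ 0.573 -0.115  0.731] tilt 12.5 taz -11.9 
 [[0.212, 0.954, 0.211], [0.977, -0.208, -0.045], [0.001, 0.216, -0.976]]
```

>>> step_arm(
  commands=[
    [0, 0.5, -1.0, 0],
    [0, 0.5, -1.0, 0],
  ],
)

```text
time_s: 6.0
eef_pos: [0.5777, -0.1162, 0.7502]
eef_rot: [2.28, 1.838, 0.245]
ft_force: [-1.6, 0.2, 0.1]
grip_width: 0.999
```

>>> step_arm(
  commands=[
    [0, 0.5, -1.0, 0],
    [0, 0.5, -1.0, 0],
  ],
)

```text
time_s: 6.17
eef_pos: [0.58, -0.1171, 0.7669]
eef_rot: [2.254, 1.817, 0.278]
ft_force: [-0.7, 1.3, 0.6]
grip_width: 1.004
```

>>> step_arm(
  commands=[
    [0, 0.5, -1.0, 0],
  ],
)

```text
time_s: 6.25
eef_pos: [0.5802, -0.1172, 0.7789]
eef_rot: [2.236, 1.802, 0.301]
ft_force: [-0.8, -0.2, -0.2]
grip_width: 0.998
```

>>> step_arm(
  commands=[
    [0, 0.5, -1.0, 0],
  ],
)

```text
time_s: 6.33
eef_pos: [0.5783, -0.1171, 0.7943]
eef_rot: [2.214, 1.784, 0.329]
ft_force: [0.8, -0.0, 0.2]
grip_width: 1.002
```

```bash
python3 st.py
```

```text
6.33 [-0.01  0.29  0.31  0.49 -0.12  2.   -0.02] pos [ 0.578 -0.117  0.794] tilt 20.7 taz -11.9 
 [[0.212, 0.914, 0.346], [0.977, -0.199, -0.073], [0.002, 0.354, -0.935]]
```

>>> step_arm(
  commands=[
    [0, -0.3, -1.0, 0],
  ],
)

```text
time_s: 6.42
eef_pos: [0.5531, -0.1111, 0.8074]
eef_rot: [2.204, 1.776, 0.339]
ft_force: [1.5, 1.3, 0.3]
grip_width: 1.001
```

>>> step_arm(
  commands=[
    [0, -0.3, -1.0, 0],
  ],
)

```text
time_s: 6.5
eef_pos: [0.5221, -0.1053, 0.8249]
eef_rot: [2.187, 1.762, 0.361]
ft_force: [-0.4, 3.0, 0.9]
grip_width: 1.001
```

>>> step_arm(
  commands=[
    [0, -0.3, -1.0, 0],
  ],
)

```text
time_s: 6.58
eef_pos: [0.4974, -0.1005, 0.8385]
eef_rot: [2.173, 1.749, 0.379]
ft_force: [-1.6, 1.7, 1.6]
grip_width: 1.001
```

>>> step_arm(
  commands=[
    [0, 0.2, -1.0, 0],
  ],
)

```text
time_s: 6.67
eef_pos: [0.485, -0.0985, 0.8538]
eef_rot: [2.151, 1.732, 0.406]
ft_force: [-0.6, 0.7, 0.1]
grip_width: 0.998
```

>>> step_arm(
  commands=[
    [0, 0.2, -1.0, 0],
  ],
)

```text
time_s: 6.75
eef_pos: [0.4744, -0.0957, 0.8678]
eef_rot: [2.129, 1.716, 0.429]
ft_force: [0.3, 1.7, 0.4]
grip_width: 1.0
```

```bash
python3 st.py
```

```text
6.75 [-0.43  0.09  0.7   0.58 -0.08  2.   -0.02] pos [ 0.474 -0.096  0.868] tilt 27.8 taz -11.7 
 [[0.211, 0.864, 0.456], [0.977, -0.189, -0.095], [0.004, 0.466, -0.885]]
```

>>> step_arm(
  commands=[
    [0, 0.3, -1.0, 0],
  ],
)

```text
time_s: 6.83
eef_pos: [0.4654, -0.094, 0.8821]
eef_rot: [2.107, 1.699, 0.454]
ft_force: [-0.6, 1.6, 0.9]
grip_width: 0.997
```

>>> step_arm(
  commands=[
    [0, 0.3, -1.0, 0],
  ],
)

```text
time_s: 6.92
eef_pos: [0.4568, -0.0922, 0.8948]
eef_rot: [2.087, 1.683, 0.475]
ft_force: [-0.3, -0.1, 0.7]
grip_width: 1.001
```

>>> step_arm(
  commands=[
    [0, 0.3, -1.0, 0],
  ],
)

```text
time_s: 7.0
eef_pos: [0.4501, -0.0908, 0.904]
eef_rot: [2.073, 1.671, 0.49]
ft_force: [1.0, 0.7, -0.6]
grip_width: 0.998
```

>>> step_arm(
  commands=[
    [0, 0.3, -1.0, 0],
  ],
)

```text
time_s: 7.08
eef_pos: [0.4452, -0.0893, 0.9106]
eef_rot: [2.061, 1.663, 0.501]
ft_force: [-0.1, 0.4, 0.7]
grip_width: 0.999
```

>>> step_arm(
  commands=[
    [0, 0.3, -1.0, 0],
  ],
)

```text
time_s: 7.17
eef_pos: [0.4405, -0.0879, 0.9178]
eef_rot: [2.049, 1.654, 0.512]
ft_force: [-0.0, 1.0, -0.7]
grip_width: 0.999
```

```bash
python3 st.py
```

```text
7.17 [-0.96  0.03  1.18  0.53 -0.04  2.   -0.03] pos [ 0.44  -0.088  0.918] tilt 34.2 taz -11.8 
 [[0.21, 0.808, 0.55], [0.978, -0.175, -0.115], [0.003, 0.562, -0.827]]
```

>>> step_arm(
  commands=[
    [0, 0.9, -1.0, 0],
  ],
)

```text
time_s: 7.25
eef_pos: [0.443, -0.0787, 0.9252]
eef_rot: [2.021, 1.666, 0.532]
ft_force: [-0.2, 1.8, 0.3]
grip_width: 0.996
```

>>> step_arm(
  commands=[
    [0, 0.9, -1.0, 0],
  ],
)

```text
time_s: 7.33
eef_pos: [0.4452, -0.082, 0.9317]
eef_rot: [2.015, 1.649, 0.541]
ft_force: [0.7, 0.9, 0.4]
grip_width: 1.001
```

>>> step_arm(
  commands=[
    [0, 0.9, -1.0, 0],
  ],
)

```text
time_s: 7.42
eef_pos: [0.4467, -0.0853, 0.9403]
eef_rot: [2.005, 1.63, 0.553]
ft_force: [0.6, 0.3, 0.3]
grip_width: 1.0
```

```bash
python3 st.py
```

```text
7.42 [-0.63  0.07  0.91  0.44 -0.1   2.   -0.02] pos [ 0.447 -0.085  0.94 ] tilt 37.3 taz -11.5 
 [[0.203, 0.779, 0.594], [0.979, -0.163, -0.121], [0.003, 0.606, -0.796]]
```

```bash
cat > mv.py <<'E'
import sys
from h import *
O=np.array([.6536,.0146,0]); th=np.radians(-13.2); B=np.array([[np.cos(th),-np.sin(th),0],[np.sin(th),np.cos(th),0],[0,0,1]])
def run(tb=None):
    s=ctrl.read_state(); M=R.from_rotvec(s['eef_rot']).as_matrix(); p=s['eef_pos']
    pb=B.T@(p-O); Mb=B.T@M
    f=lambda a:np.round((pb+Mb@np.array(a))*1000,1)
    print('t',round(s['time_s'],2),'TCP',np.round(pb*1e3,1),'tilt',round(np.degrees(np.arccos(-M[2,2])),1),'yerr',round(np.degrees(np.arctan2(Mb[1,1],Mb[0,1])),1),'ztilt',np.round(Mb[:,2],3),'F',np.round(B.T@s['ft_force'],1),'q',np.round(s['joint_pos'],2))
    print(' rear in/back',f([0,-.047,0]),f([0,-.0595,0]),'front in/back',f([0,.047,0]),f([0,.0595,0]))
    if tb is not None: print(' cmd',np.round(Mb.T@(np.array(tb)/1e3-pb)*10,2))
if __name__=='__main__': run([float(a) for a in sys.argv[1:]] or None)
E
python3 mv.py -85 -5 330
python3 - <<'E'
from h import *
import mv
T=np.load('T.npy');S=np.load('S.npy')
for X,box,n in((T,(195,230,300,340),'top'),(S,(225,252,330,366),'side')):
    P=X[box[0]:box[1],box[2]:box[3]].reshape(-1,3); P=(P-mv.O)@mv.B
    k=P[(P[:,2]>.168)&(P[:,2]<.21)&(P[:,0]<-.02)&(P[:,0]>-.11)]
    print(n,len(k),np.round(k.min(0)*1e3),np.round(k.max(0)*1e3),np.round(np.median(k,0)*1e3))
    def res(v): return np.hypot(np.hypot(k[:,0]-v[0],k[:,1]-v[1])/25,(k[:,2]-.174)*1)
    # ellipsoid fit: r=25,h=22 above z=174
    from scipy.optimize import least_squares
    f=lambda v: (np.sqrt(((k[:,0]-v[0])/.025)**2+((k[:,1]-v[1])/.025)**2+((k[:,2]-.174)/.022)**2)-1)
    r=least_squares(f,[-.06,0],loss='soft_l1',f_scale=.1); print(r.x*1e3)
# ledge extents in bin frame
for X,box in((T,(180,260,265,365)),(S,(220,275,315,375))):
    P=X[box[0]:box[1],box[2]:box[3]].reshape(-1,3); P=(P-mv.O)@mv.B; k=P[np.abs(P[:,2]-.16)<.005]
    print(np.round(np.percentile(k,[1,99],axis=0)*1e3))
    # left/right/front edges per strip for yaw
    for a in (-.08,-.05,0,.05,.08):
        q=k[np.abs(k[:,1]-a)<.008]; print(a,np.round(np.percentile(q[:,0],[2,98])*1e3,1) if len(q)>5 else None)
# header top face
for X in (T,S):
    P=(X.reshape(-1,3)-mv.O)@mv.B; k=P[(np.abs(P[:,2]-.319)<.004)&(np.abs(P[:,0]-.05)<.06)&(np.abs(P[:,1])<.12)]
    print('hdr',len(k),np.round(np.percentile(k,[3,50,97],axis=0)*1e3))
E
```

```text
t 7.42 TCP [-178.6 -144.5  940.3] tilt 37.3 yerr 1.4 ztilt [ 0.606  0.018 -0.796] F [0.5 0.5 0.3] q [-0.63  0.07  0.91  0.44 -0.1   2.   -0.02]
 rear in/back [-216.  -145.4  911.9] [-226.  -145.6  904.3] front in/back [-141.3 -143.6  968.8] [-131.3 -143.4  976.4]
 cmd [ 1.35 -2.93  5.45]
top 294 [-82. -29. 168.] [-34.  20. 199.] [-61.  -6. 189.]
[-56.36999542  -3.85237195]
side 211 [-84. -32. 169.] [-34.   5. 196.] [-58. -19. 185.]
[-58.42156815  -3.99561662]
[[-129.  -98.  155.]
 [  -3.   98.  165.]]
-0.08 [-126.8   -5.9]
-0.05 [-126.    -9.5]
0 [-128.8   -7. ]
0.05 [-127.2  -10.8]
0.08 [-128.1  -11.7]
[[-130. -102.  155.]
 [  -0.   97.  163.]]
-0.08 [-127.1   -9.9]
-0.05 [-128.3  -11.6]
0 [-128.8  -11.7]
0.05 [-130.2  -14.8]
0.08 [-128.5  -12.1]
hdr 776 [[ 39. -93. 315.]
 [ 51.   2. 318.]
 [ 63.  95. 322.]]
hdr 295 [[ 39. -99. 316.]
 [ 49. -20. 319.]
 [ 61.  85. 320.]]
```

>>> step_arm(
  commands=[
    [0.08, -0.16, 0.3, 0],
    [0.16, -0.32, 0.6, 0],
    [0.25, -0.5, 0.92, 0],
  ],
)

```text
time_s: 7.67
eef_pos: [0.4475, -0.0886, 0.8993]
eef_rot: [2.044, 1.606, 0.55]
ft_force: [2.0, -3.8, -0.2]
grip_width: 0.998
```

```bash
python3 mv.py -85 -5 330
```

```text
t 7.67 TCP [-177.1 -147.6  899.3] tilt 36.5 yerr -0.9 ztilt [ 0.594  0.014 -0.804] F [ 2.8 -3.2 -0.2] q [-0.95 -0.12  0.75  0.71  0.32  1.9  -0.21]
 rear in/back [-214.9 -146.9  871.4] [-224.9 -146.8  864. ] front in/back [-139.2 -148.2  927.2] [-129.2 -148.3  934.6]
 cmd [ 1.32 -2.66  5.15]
```

>>> step_arm(
  commands=[
    [0.08, -0.16, 0.3, 0],
    [0.16, -0.32, 0.6, 0],
    [0.25, -0.5, 0.95, 0],
    [0.25, -0.5, 0.95, 0],
  ],
)

```text
time_s: 8.0
eef_pos: [0.4698, -0.0602, 0.786]
eef_rot: [2.039, 1.627, 0.543]
ft_force: [1.4, 0.1, 0.6]
grip_width: 1.001
```

```bash
python3 mv.py -85 -5 330
```

```text
t 8.0 TCP [-161.9 -114.8  786. ] tilt 35.9 yerr 0.0 ztilt [ 0.586  0.018 -0.81 ] F [1.3 0.4 0.6] q [-0.93 -0.3   0.5   1.16  0.49  1.68 -0.44]
 rear in/back [-199.9 -114.8  758.5] [-210.1 -114.8  751.2] front in/back [-123.8 -114.7  813.6] [-113.7 -114.7  820.9]
 cmd [ 1.03 -2.05  4.16]
```

>>> step_arm(
  commands=[
    [0.12, -0.1, 0.3, 0],
    [0.24, -0.2, 0.6, 0],
    [0.35, -0.3, 0.95, 0],
    [0.35, -0.3, 0.95, 0],
  ],
)

```text
time_s: 8.33
eef_pos: [0.5107, -0.0326, 0.6952]
eef_rot: [2.041, 1.621, 0.545]
ft_force: [-0.1, 1.4, -1.2]
grip_width: 0.997
```

```bash
python3 mv.py -85 -5 330
```

```text
t 8.33 TCP [-128.3  -78.5  695.2] tilt 36.1 yerr -0.2 ztilt [ 0.588  0.017 -0.808] F [-0.4  1.4 -1.2] q [-0.92 -0.32  0.49  1.4   0.49  1.47 -0.54]
 rear in/back [-166.3  -78.4  667.5] [-176.4  -78.4  660.2] front in/back [-90.3 -78.7 722.8] [-80.2 -78.7 730.2]
 cmd [ 0.68 -1.8   3.22]
```

Good: the tilt (36°) persists on the way down. Continuing.

>>> step_arm(
  commands=[
    [0.08, -0.16, 0.3, 0],
    [0.16, -0.32, 0.6, 0],
    [0.25, -0.55, 0.95, 0],
    [0.25, -0.55, 0.95, 0],
  ],
)

```text
time_s: 8.67
eef_pos: [0.5272, -0.0092, 0.5861]
eef_rot: [2.041, 1.621, 0.543]
ft_force: [-1.1, 0.3, -0.7]
grip_width: 1.003
```

>>> step_arm(
  commands=[
    [0.08, -0.16, 0.3, 0],
    [0.16, -0.32, 0.6, 0],
    [0.25, -0.55, 0.95, 0],
    [0.25, -0.55, 0.95, 0],
  ],
)

```text
time_s: 9.0
eef_pos: [0.5458, 0.0144, 0.4803]
eef_rot: [2.039, 1.619, 0.547]
ft_force: [-0.2, 0.3, -0.4]
grip_width: 1.002
```

```bash
python3 mv.py -90 -5 300
```

```text
t 9.0 TCP [-105.   -24.8  480.3] tilt 36.2 yerr -0.3 ztilt [ 0.591  0.017 -0.807] F [-0.3  0.2 -0.4] q [-0.88 -0.3   0.48  1.87  0.55  1.04 -0.77]
 rear in/back [-142.9  -24.6  452.6] [-153.   -24.6  445.2] front in/back [-67.  -25.  508.1] [-56.9 -25.  515.5]
 cmd [ 0.17 -0.95  1.55]
```

>>> step_arm(
  commands=[
    [0.04, -0.16, 0.3, 0],
    [0.08, -0.32, 0.6, 0],
    [0.12, -0.6, 0.95, 0],
    [0.12, -0.6, 0.95, 0],
  ],
)

```text
time_s: 9.33
eef_pos: [0.5572, 0.026, 0.3698]
eef_rot: [2.038, 1.617, 0.549]
ft_force: [-0.8, 0.2, -0.6]
grip_width: 1.0
```

```bash
python3 mv.py -85 -5 240
```

```text
t 9.33 TCP [-96.5 -10.9 369.8] tilt 36.3 yerr -0.3 ztilt [ 0.592  0.017 -0.806] F [-0.8  0.1 -0.6] q [-0.86 -0.21  0.51  2.06  0.59  0.78 -0.88]
 rear in/back [-134.3  -10.7  342. ] [-144.4  -10.7  334.6] front in/back [-58.6 -11.1 397.7] [-48.5 -11.2 405.1]
 cmd [ 0.04 -0.68  1.11]
```

>>> step_arm(
  commands=[
    [0.02, -0.2, 0.3, 0],
    [0.03, -0.4, 0.6, 0],
    [0.04, -0.6, 0.95, 0],
    [0.04, -0.6, 1.0, 0],
    [0.04, -0.6, 1.0, 0],
  ],
)

```text
time_s: 9.75
eef_pos: [0.5717, 0.0297, 0.2579]
eef_rot: [2.036, 1.615, 0.553]
ft_force: [0.1, -0.1, 0.8]
grip_width: 0.999
```

```bash
python3 mv.py -70 -5 205
python3 - <<'E'
from h import *
s=cam('side');t=cam('top');save(s,'s2.png',(110,300,250,480),3);save(t,'t2.png',(110,300,240,420),3.3)
E
```

```text
t 9.75 TCP [-83.2  -4.  257.9] tilt 36.6 yerr -0.4 ztilt [ 0.595  0.018 -0.803] F [ 0.1 -0.1  0.8] q [-0.82 -0.03  0.56  2.2   0.67  0.48 -1.01]
 rear in/back [-120.9   -3.8  229.9] [-131.    -3.7  222.5] front in/back [-45.4  -4.3 285.9] [-35.4  -4.4 293.3]
 cmd [-0.02 -0.21  0.5 ]
```

View pics/s2.png

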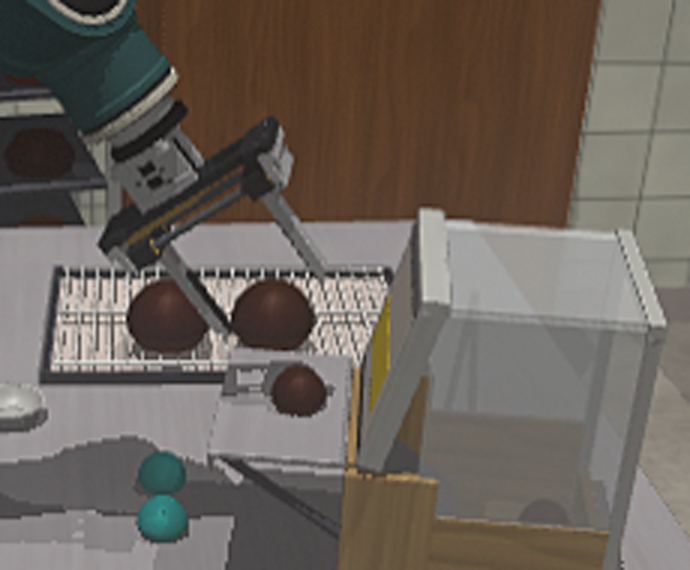

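View pics/t2.png

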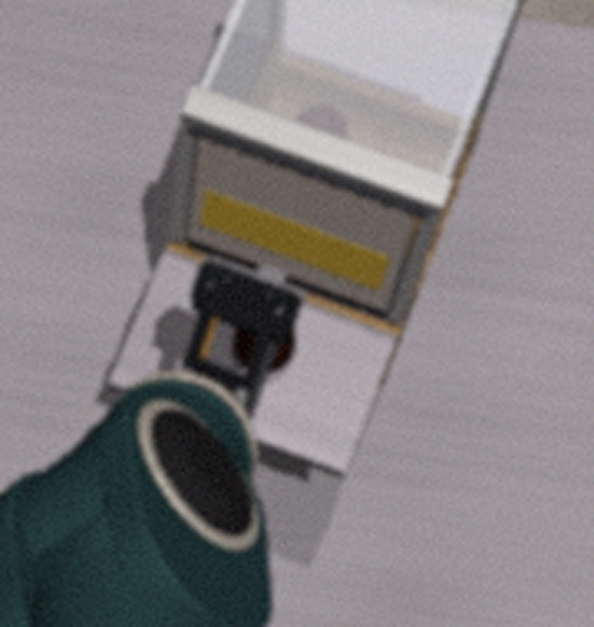

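>>> step_arm(
  commands=[
    [0, -0.1, 0.2, 0],
    [0, -0.2, 0.35, 0],
    [-0.02, -0.21, 0.48, 0],
    [-0.02, -0.21, 0.48, 0],
  ],
)

```text
time_s: 10.18
eef_pos: [0.5821, 0.0267, 0.2056]
eef_rot: [2.037, 1.616, 0.556]
ft_force: [-0.3, -0.8, 0.0]
grip_width: 0.998
```

```bash
python3 mv.py -60 -5 203
python3 - <<'E'
from h import *
import mv
s=cam('side');save(s,'s3.png',(140,290,280,460),4)
st=ctrl.read_state();M=R.from_rotvec(st['eef_rot']).as_matrix();p=st['eef_pos']
L=(cloud(s).reshape(-1,3)-p)@M; W=(cloud(s).reshape(-1,3)-mv.O)@mv.B
for sg in(-1,1):
  for z0 in np.arange(.02,-.09,-.01):
    m=(L[:,2]<=z0)&(L[:,2]>z0-.01)&(np.abs(L[:,0])<.025)&(sg*L[:,1]>.035)&(sg*L[:,1]<.075)&(W[:,2]>.165)
    if m.sum()>2: print(sg,round(z0,2),m.sum(),np.round(np.r_[L[m][:,0].min(),L[m][:,0].max(),L[m][:,1].min(),L[m][:,1].max(),L[m][:,2].max()],3))
E
```

```text
t 10.18 TCP [-72.4  -4.6 205.6] tilt 36.6 yerr -0.4 ztilt [ 0.596  0.021 -0.803] F [-0.1 -0.8  0. ] q [-0.8   0.09  0.58  2.24  0.71  0.31 -1.08]
 rear in/back [-110.2   -4.3  177.6] [-120.2   -4.2  170.2] front in/back [-34.6  -4.8 233.6] [-24.6  -4.9 241.1]
 cmd [-0.01  0.08  0.09]
-1 0.0 18 [-0.011  0.007 -0.058 -0.046 -0.001]
-1 -0.01 22 [-0.014  0.007 -0.059 -0.046 -0.01 ]
-1 -0.02 25 [-0.012  0.007 -0.059 -0.046 -0.02 ]
-1 -0.03 20 [-0.011  0.014 -0.06  -0.047 -0.031]
-1 -0.04 23 [-0.013  0.011 -0.058 -0.046 -0.04 ]
-1 -0.05 25 [-0.012  0.006 -0.061 -0.046 -0.05 ]
-1 -0.06 22 [-0.011  0.007 -0.059 -0.046 -0.06 ]
-1 -0.07 24 [-0.013  0.012 -0.06  -0.047 -0.071]
-1 -0.08 23 [-0.014  0.01  -0.06  -0.048 -0.08 ]
1 0.0 12 [-0.011  0.003  0.048  0.059 -0.001]
1 -0.01 22 [-0.011  0.008  0.047  0.059 -0.01 ]
1 -0.02 22 [-0.013  0.008  0.048  0.06  -0.02 ]
1 -0.03 26 [-0.013  0.011  0.047  0.06  -0.03 ]
1 -0.04 22 [-0.013  0.009  0.047  0.06  -0.041]
1 -0.05 23 [-0.012  0.009  0.046  0.06  -0.051]
1 -0.06 24 [-0.013  0.012  0.046  0.061 -0.06 ]
1 -0.07 21 [-0.012  0.008  0.048  0.061 -0.07 ]
1 -0.08 21 [-0.012  0.006  0.049  0.06  -0.08 ]
```

View pics/s3.png

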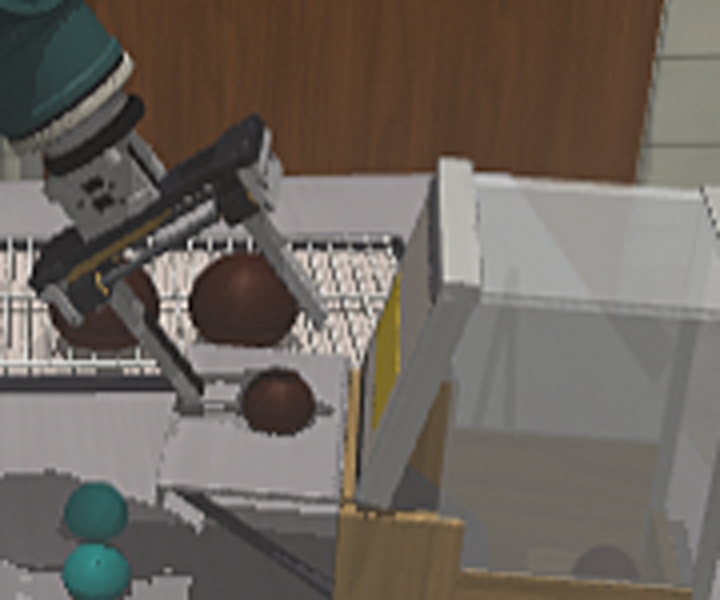

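>>> step_arm(
  commands=[
    [0, 0.04, 0.06, 0],
    [0, 0.1, 0.11, 0],
    [0, 0.16, 0.155, 0],
    [0, 0.16, 0.155, 0],
  ],
)

```text
time_s: 10.57
eef_pos: [0.604, 0.0223, 0.2042]
eef_rot: [2.037, 1.615, 0.56]
ft_force: [-0.1, 0.5, -0.1]
grip_width: 0.999
```

```bash
python3 mv.py -20 -5 203
```

```text
t 10.57 TCP [-50.1  -3.9 204.2] tilt 36.7 yerr -0.5 ztilt [ 0.597  0.022 -0.802] F [-0.2  0.4 -0.1] q [-0.74  0.14  0.56  2.19  0.62  0.28 -0.98]
 rear in/back [-87.8  -3.5 176.1] [-97.8  -3.4 168.7] front in/back [-12.4  -4.2 232.2] [ -2.3  -4.3 239.7]
 cmd [-0.01  0.23  0.19]
```

>>> step_arm(
  commands=[
    [0, 0.04, 0.03, 0],
    [0, 0.08, 0.06, 0],
    [0, 0.12, 0.095, 0],
    [0, 0.16, 0.13, 0],
    [0, 0.2, 0.16, 0],
    [0, 0.235, 0.19, 0],
    [0, 0.235, 0.19, 0],
  ],
)

```text
time_s: 11.15
eef_pos: [0.6319, 0.0152, 0.1996]
eef_rot: [2.038, 1.617, 0.555]
ft_force: [-1.2, 0.4, 1.0]
grip_width: 0.999
```

```bash
python3 mv.py 10 -5 203
python3 - <<'E'
from h import *
s=cam('side');save(s,'s4.png',(140,290,280,460),4)
E
```

```text
t 11.15 TCP [-21.3  -4.4 199.6] tilt 36.5 yerr -0.4 ztilt [ 0.594  0.021 -0.804] F [-1.3  0.2  1. ] q [-0.64  0.2   0.5   2.14  0.5   0.26 -0.86]
 rear in/back [-59.1  -4.1 171.7] [-69.1  -4.  164.3] front in/back [ 16.6  -4.7 227.5] [ 26.6  -4.7 234.9]
 cmd [-0.01  0.27  0.16]
```

View pics/s4.png

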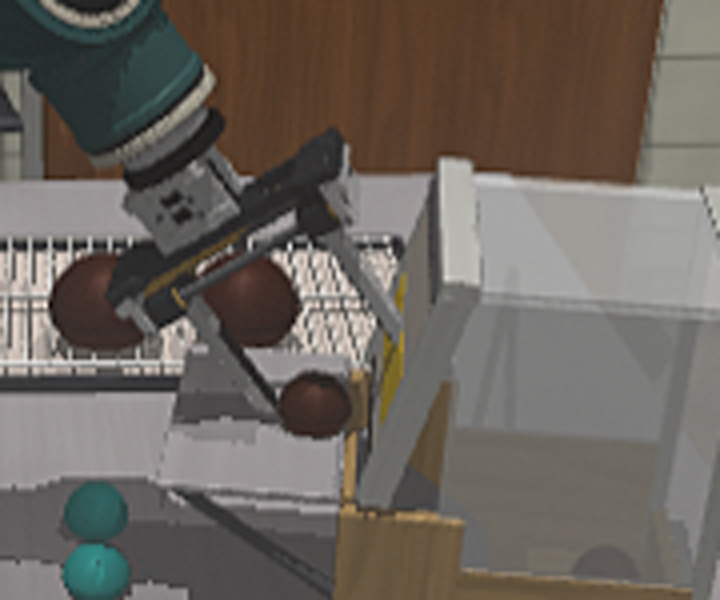

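>>> step_arm(
  commands=[
    [0, 0.06, 0.02, 0],
    [0, 0.1, 0.045, 0],
    [0, 0.14, 0.07, 0],
    [0, 0.18, 0.1, 0],
    [0, 0.22, 0.125, 0],
    [0, 0.26, 0.15, 0],
    [0, 0.3, 0.175, 0],
    [0, 0.32, 0.19, 0],
  ],
)

```text
time_s: 11.87
eef_pos: [0.6684, 0.007, 0.2039]
eef_rot: [2.038, 1.617, 0.557]
ft_force: [-6.0, 1.8, 3.0]
grip_width: 1.004
```

```bash
python3 mv.py 25 -5 203
python3 - <<'E'
from h import *
s=cam('side');save(s,'s5.png',(140,290,280,460),4)
E
```

```text
t 11.87 TCP [ 16.1  -4.  203.9] tilt 36.5 yerr -0.4 ztilt [ 0.595  0.022 -0.804] F [-6.3  0.4  3. ] q [-0.52  0.25  0.41  2.05  0.39  0.27 -0.73]
 rear in/back [-21.7  -3.7 176. ] [-31.7  -3.6 168.5] front in/back [ 53.9  -4.3 231.9] [ 64.   -4.4 239.3]
 cmd [-0.01  0.07  0.06]
```

View pics/s5.png

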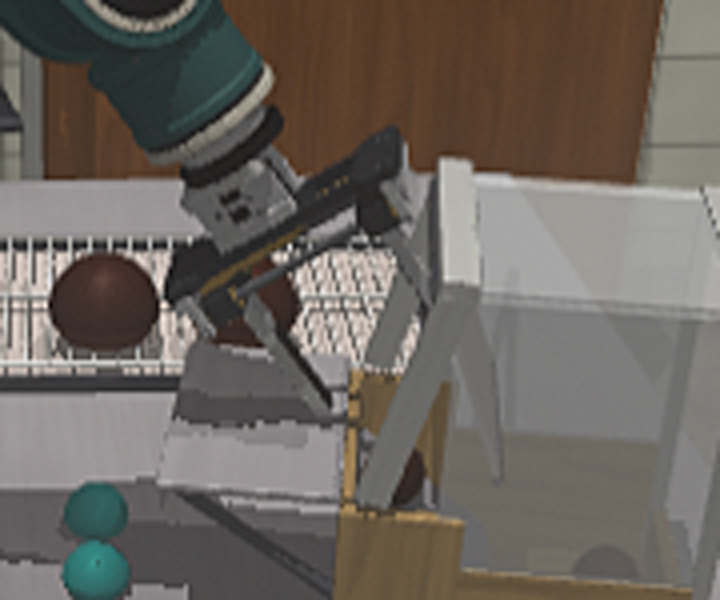

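>>> step_arm(
  commands=[
    [0, 0, 0, 0],
    [0, 0, 0, 0],
    [0, 0, 0, 0],
    [0, 0, 0, 0],
    [0, 0, 0, 0],
    [0, 0, 0, 0],
  ],
)

```text
time_s: 12.42
eef_pos: [0.6678, 0.0071, 0.2037]
eef_rot: [2.038, 1.617, 0.556]
ft_force: [-6.3, 0.8, 1.6]
grip_width: 1.002
```

```bash
python3 mv.py -80 -5 240
python3 - <<'E'
from h import *
s=cam('side');save(s,'s6.png',(160,310,300,480),4)
t=cam('top');save(t,'t6.png',(80,230,260,440),4)
E
```

```text
t 12.42 TCP [ 15.5  -4.  203.7] tilt 36.5 yerr -0.4 ztilt [ 0.594  0.021 -0.804] F [-6.3 -0.7  1.6] q [-0.52  0.25  0.41  2.05  0.39  0.27 -0.73]
 rear in/back [-22.3  -3.7 175.7] [-32.3  -3.7 168.3] front in/back [ 53.3  -4.3 231.6] [ 63.4  -4.4 239. ]
 cmd [ 0.01 -0.55 -0.86]
```

View pics/s6.png

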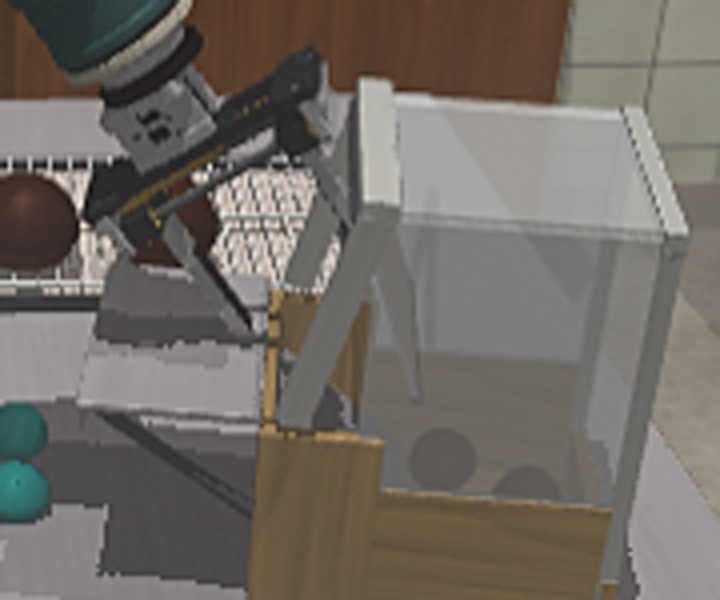

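View pics/t6.png

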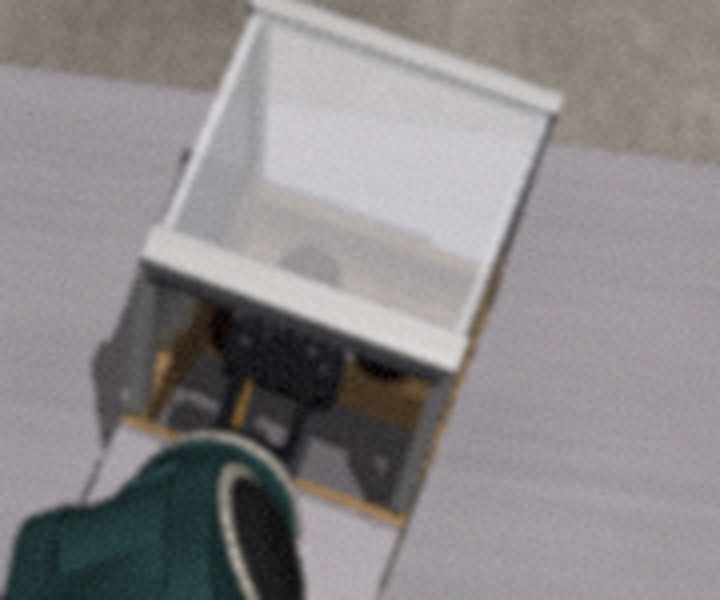

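>>> step_arm(
  commands=[
    [0, -0.07, -0.07, 0],
    [0, -0.15, -0.14, 0],
    [0, -0.23, -0.2, 0],
    [0, -0.31, -0.26, 0],
    [0, -0.39, -0.32, 0],
    [0, -0.47, -0.38, 0],
    [0, -0.55, -0.44, 0],
    [0, -0.63, -0.5, 0],
    [0, -0.71, -0.56, 0],
    [0, -0.78, -0.64, 0],
    [0, -0.78, -0.64, 0],
  ],
)

```text
time_s: 13.43
eef_pos: [0.5688, 0.0298, 0.2093]
eef_rot: [2.038, 1.617, 0.558]
ft_force: [-0.5, 1.0, 0.5]
grip_width: 1.001
```

```bash
python3 mv.py -120 -5 320
```

```text
t 13.43 TCP [-86.   -4.6 209.3] tilt 36.5 yerr -0.4 ztilt [ 0.595  0.023 -0.804] F [-0.7  0.9  0.5] q [-0.82  0.05  0.58  2.26  0.75  0.34 -1.13]
 rear in/back [-123.8   -4.3  181.3] [-133.8   -4.2  173.9] front in/back [-48.2  -4.9 237.2] [-38.2  -5.  244.6]
 cmd [ 0.02  0.39 -1.09]
```

Now up and back, clear of everything (two calls).

>>> step_arm(
  commands=[
    [0, 0.12, -0.3, 0],
    [0, 0.24, -0.6, 0],
    [0, 0.35, -0.95, 0],
    [0, 0.35, -0.95, 0],
  ],
)

```text
time_s: 13.77
eef_pos: [0.5426, 0.0343, 0.3126]
eef_rot: [2.038, 1.614, 0.567]
ft_force: [0.5, -0.1, 0.7]
grip_width: 0.997
```

>>> step_arm(
  commands=[
    [0, 0.1, -0.3, 0],
    [0, 0.2, -0.6, 0],
    [0, 0.3, -0.95, 0],
    [0, 0.3, -0.95, 0],
    [0, 0.3, -0.95, 0],
    [0, 0.3, -0.95, 0],
  ],
)

```text
time_s: 14.27
eef_pos: [0.5096, 0.0387, 0.3997]
eef_rot: [2.039, 1.617, 0.556]
ft_force: [-1.2, -1.1, -0.0]
grip_width: 1.0
```

```bash
python3 mv.py
python3 - <<'E'
from h import *
import mv
s=cam('side');save(s,'s7.png',(130,330,230,480),3)
t=cam('top');save(t,'t7.png')
X=cloud(t).reshape(-1,3);W=(X-mv.O)@mv.B
k=W[(np.abs(W[:,1])<.07)&(W[:,2]>.17)&(W[:,2]<.29)&(W[:,0]>-.03)&(W[:,0]<.06)]
print(len(k)); A=np.polyfit(k[:,2],k[:,0],1); print('flap lean deg',np.degrees(np.arctan(A[0])),'x at z=.223',np.polyval(A,.223))
for l in ['bun_center']: 
  for n,c in(('side',s),('top',t)): print(n,[(np.round(d['position']),round(d['confidence'],2)) for d in cams.spot_in(n,l)])
# bystander change by depth vs start
T0=np.load('T.npy').reshape(-1,3)
for n,x,y in(('big1',.629,.409),('big2',.499,.408),('mug',.684,-.44),('jar',.477,-.42),('tin',.32,.29),('tq1',.478,.058),('tq2',.485,.13),('spat',.16,-.37)):
  f=lambda P:np.round(np.mean(P[(np.hypot(P[:,0]-x,P[:,1]-y)<.07)&(P[:,2]>.008)&(P[:,2]<.15)],0),3)
  print(n,f(T0),f(X))
E
```

```text
t 14.27 TCP [-145.7   -9.4  399.7] tilt 36.5 yerr -0.5 ztilt [ 0.594  0.022 -0.804] F [-0.9 -1.4 -0. ] q [-0.88 -0.33  0.41  2.08  0.64  0.93 -0.96]
 rear in/back [-183.5   -9.1  371.8] [-193.6   -9.   364.4] front in/back [-107.9   -9.7  427.7] [-97.8  -9.8 435.1]
1595
flap lean deg 15.244731886133728 x at z=.223 0.015501954756020675
side [(array([266., 302.]), 0.67), (array([284., 304.]), 0.63)]
top [(array([156., 337.]), 0.43)]
big1 [0.625 0.407 0.065] [0.625 0.408 0.066]
big2 [0.5   0.412 0.065] [0.5   0.412 0.065]
mug [ 0.682 -0.446  0.049] [ 0.682 -0.445  0.048]
jar [ 0.486 -0.43   0.084] [ 0.486 -0.43   0.084]
tin [0.323 0.293 0.016] [0.314 0.308 0.017]
tq1 [0.481 0.065 0.04 ] [0.492 0.031 0.063]
tq2 [0.483 0.12  0.035] [0.547 0.127 0.142]
spat [ 0.155 -0.362  0.009] [ 0.165 -0.357  0.009]
```

View pics/s7.png

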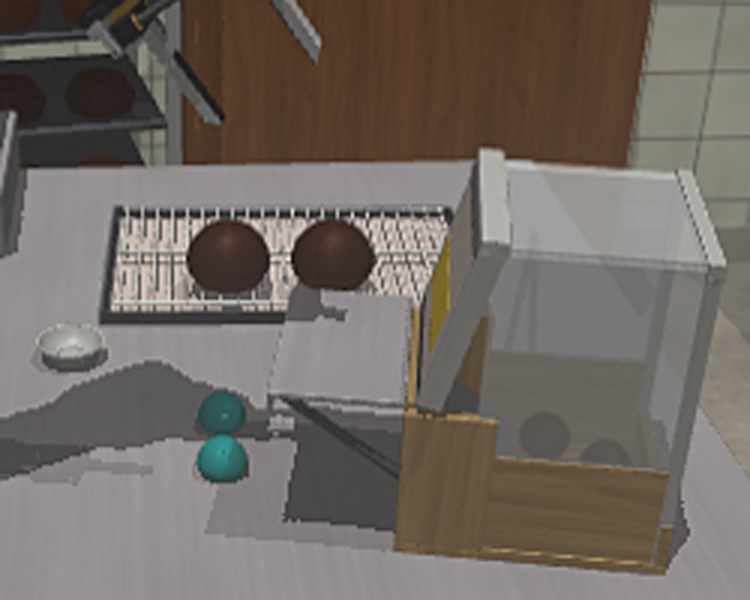

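View pics/t7.png

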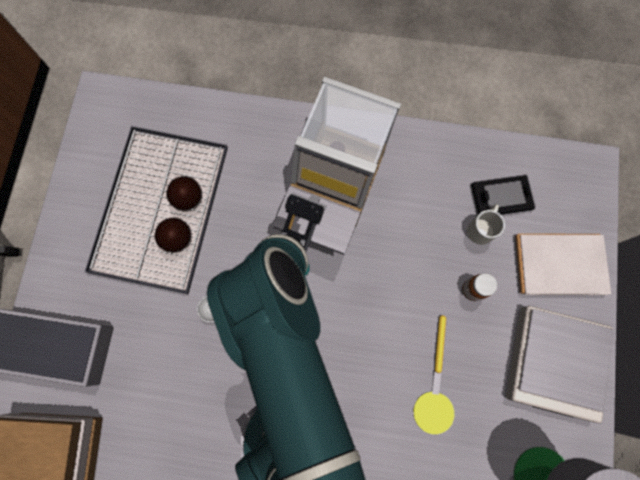

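>>> step_arm(
  commands=[
    [0, 0, 0, 0],
    [0, 0, 0, 0],
    [0, 0, 0, 0],
  ],
)

```text
time_s: 14.72
eef_pos: [0.5092, 0.0389, 0.3997]
eef_rot: [2.038, 1.617, 0.555]
ft_force: [-0.3, 0.3, -0.6]
grip_width: 1.004
```

```bash
python3 - <<'E'
from h import *
s=ctrl.read_state(); print(s['time_s'],np.round(s['qvel'],3),s['ft_force']); print(ctrl.hand_in())
E
```

```text
14.7167 [-0.    -0.004 -0.002 -0.003 -0.     0.002 -0.001] [-0.3458174   0.3073653  -0.63774018]
the job is handed in; nothing more can be done
None
```

The glazed bun is inside the bin and the flap has swung shut. I handed the job in at 14.7 s with the gripper stopped clear of everything.

**How it was done:** With the tool pointing straight down, the gripper's body would have hit the header. I raised the arm against its wrist joint's limit until the tool leaned about 36° toward the bin, and that lean held for the rest of the job. In one slow advance the front fingertip pushed the flap to about 0.6 rad. The rear fingertip slid the bun along the ledge and over the sill, and it dropped in. I held the flap open about half a second, then drew back and rose clear.

**Last checks:**
- **Bun:** the side picture shows the ledge empty and the bun lying inside the bin.
- **Flap:** it leans 15.2°, which is shut.
- **Forces:** at the readings taken, the wrist force was at most about 7 N while pushing and about 0 at the end.
- **Large buns, mug and jar:** unchanged within about 1 mm.
- **Tin, spatula and turquoise look-alikes:** the depth comparison from above differed here by about 10 mm for the spatula and 17 mm or more for the others. The arm covered part of the tin and look-alikes in that view. In the side picture the tin and look-alikes are where they started, within a few pixels. The spatula looks unmoved from above and the arm never went near it.
- **Glaze on the flap:** not measured directly. By geometry, and in the pictures taken during the push, the flap stayed ahead of the bun.

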